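# Fit a lens plate into an illuminator cage and thread its top rod

## Robot

A 6-joint arm with a two-finger parallel gripper is mounted at the origin on a cart in front of the work surface, level with it; the furniture and walls round the work are solid. World frame = base frame: x ahead of the robot, y to its left, z up, the work surface at z = 0. Lengths are in m, angles in degrees, forces in N, time in s.
With the tool pointing down it reaches from about 0.3 to 0.75 m from the base axis. Payload 8.5 kg.
Tool frame: the origin (TCP) lies midway between the tips of the shut fingers; the grasp point (between the pads) lies 19 mm behind it (env.hold_point_z is the distance from the TCP to the grasp point, in m); z points along the fingers, y is the line along which they close (so a half turn about z gives the same grasp; the last joint's range is limited). The gripper opens to 85 mm and grips with 20 to 120 N. Pads are 22 mm wide; open, the fingers measure 114 mm over their backs; the gripper's body (76 mm by 85 mm) begins 54 mm behind the grasp point. The pads swing forward as they close: fully open they stand 13 mm farther back than shut.
Start: joints at [-88.138, 21.807, 74.336, -0, 83.858, -12.336], TCP at [0.135, -0.533, 0.231] pointing down, gripper open.
Joint ranges: [-178.18, 178.18], [-50.72, 133.34], [12.68, 142.11], [-81.47, 261.47], [9.98, 163.14], [-165.26, 165.26]. Speed limits (degrees/s): [136.94, 136.94, 180, 180, 180, 180].

## Interface

Orientations are given as a 3x3 rotation matrix whose columns are the frame's x, y, z axes.
In Python, from rig import observe, get_image, camera_info, env gives the robot as it stands.
- The arm moves only by the tool drive_tool, never from a script. Its arguments are lists of equal length, an entry for each row: "offset": the shift along the tool's x, y, z in units of 40 mm (1.0 is 40 mm), a list of three; "turn": the turn, a rotation vector about the tool's x, y, z in units of 6 degrees (1.0 is 6 degrees), a list of three; "hand": the opening, from 0 (shut) to 1 (fully open). A call has exactly 10 rows; each row shifts and turns the commanded pose from where the row before left it, along the tool's axes as they then stand; what a row does not reach is not made up. A row lasts 1/8 s, in which the tool goes at most 62.5 mm and 10.7 degrees, less where a joint would pass 70% of its speed; a pose out of reach is approached as far as the arm can. A call is refused whole if a number of a shift passes 1 or a number of a turn 1, either way. A call with a gripper value outside its range is refused whole. The fingers move at their own pace and stop on an object; "newtons" is the grip in N (left out, the last holds). Time passes only in rows, so rows that do not move let the fingers close, or fill a call up. It gives the time, the measured TCP pose, the force, the opening and the grip force at its end, in the units of the state.
- observe(): the state, without advancing time (a new reading comes with each control period).
- get_image(name): name is "scene" or "top" or "wrist"; returns the picture (384x512x3 uint8, blue, green, red); there is no depth.
- camera_info(name): a dict with "fx", "fy", "cx", "cy" (pixels), "world_to_cam" (4x4, takes a point from world to camera coordinates). Camera axes: x right, y down, z forward; pixel columns grow to the right and rows downward; lengths in m; the calibration is good to about 2 mm. The wrist camera is an equidistant fisheye: a pixel r from the principal point sees the ray r / f radians off the axis. A picture is of the moment at which its call begins: read the wrist's pose just before it. camera_info takes no time and is no camera call; for the wrist camera it gives the pose at the moment of the call.
- env.close_job(): hands the job in; it is judged then, once.
The state is a dict: "time_s": time; "q": joint angles; "qvel": joint speeds; "joint_efforts": joint torques, N m; "position": TCP position; "tool_rot": TCP orientation; "ft_force": force on the tool from outside, world axes, zero at the start; "wrist_torque": the same for the moment, N m; "grip_width": finger opening in m; "gripper_force": force on a finger pad.
Only numpy, scipy, OpenCV 4.12 (cv2) and the standard library are available. Lean on these libraries where they do the work, as an engineer would, in place of code of your own. Each camera call takes 0.05 s, during which the arm holds its last target. There are 200 camera calls.

## Task

Put the lens plate into the lamp's cage: keep it upright and set it down gently so that its two grooves sit on the cage's two lower rods, about midway between the end plates, and let go. Then thread the loose rod, tapered nose first, in through the top hole of the end plate that has no lamp, through the lens plate's eye and out through the other end plate, until its handle is fully home against the end plate; let go and leave the things round about where they are.

Things in the scene. Friction and masses are not known exactly. Their poses are not given: they have to be found in the camera images.
- cage: Fixed open frame of a lamp. Origin: centre of the underside of its base plate (100 x 130 x 12 mm); x across, y along the optical axis, z up; y is within 17 degrees of the robot's y. Two dark upright end plates, 84 mm wide (x), 10 mm thick (y): inner faces at y = -45 and +45 mm, outer faces at -55 and +55 mm, tops 136 mm up. A black finned lamp sits on the +y end plate, none on the -y one.
- cage_axis (a point): Point on the line through the top holes of the two end plates, midway between the plates, 120 mm above the table; axes as cage. Each top hole is round, 17 mm wide. The larger 40 mm opening below it is for light only. The lamp, 42 mm thick, reaches out to y = +105 mm and up to 102 mm.
- cage_rods (a point): Point midway between the cage's two fixed lower rods and between its end plates, 36 mm above the table. The lower rods, 10 mm thick, run along y from end plate to end plate at x = -26 and +26 mm, with free space below them.
- lens_plate: Loose dark metal lens plate, 102 mm tall, 0.3 kg, standing on its foot; origin: centre of the foot's underside, z up, x across the plate. Foot 80 (x) x 34 (y) x 18 mm; above it a flat plate 56 mm wide (x), 16 mm thick (y), to be taken from above by its straight side edges 65 to 85 mm up. Seated in the cage the origin is 34 mm above the table. Same when turned half round.
- lens_foot (a point): Centre of the foot's underside. Two 90 degree V grooves run along y under the foot at x = -26 and +26 mm, each 18 mm wide at its mouth and 9 mm deep; they centre themselves on the cage's lower rods.
- lens_eye (a point): Centre of the lens plate's eye, a round through hole 18.5 mm wide that runs along y, 86 mm above the foot's underside; axes as lens_plate. Below it, 46 mm up, is the glass lens in a bright ring 44 mm wide that stands out to 15 mm either side of the middle.
- rod: Loose rod, 188 mm long, 0.2 kg, lying level, nose within 20 degrees of the robot's +y. Along its own y: a flat black handle 30 mm wide (x), 14 mm thick (z) from y = -117 to -55 mm, then a round steel shank 14 mm thick to y = +71 mm, its last 12 mm tapering to a 6 mm nose. Origin on the underside, 7 mm below the shank's axis, z up.
- rod_mid (a point): Point on the shank's axis, 55 mm from the handle's shoulder and 71 mm from the nose; axes as rod. It coincides with cage_axis when the rod is home, the shoulder against the end plate's outer face.
- rod_nose (a point): Tip of the rod's tapered nose, on the shank's axis.
- rod_handle (a point): Centre of the rod's flat handle, 31 mm behind its shoulder, level with the shank's axis, 7 mm above the table at the start; the handle is 30 mm wide to grasp.
- vial: Bystander, to be left alone: a brown glass vial with a red cap, 21 mm wide, 52 mm tall; origin at the centre of its underside.
- eyepiece: Bystander, to be left alone: a black spare eyepiece, 36 mm wide, 47 mm tall; origin at the centre of its underside.
- tissue: Bystander, to be left alone: a flat booklet, 66x102x10 mm; origin at the centre of its underside.
- tweezers: Bystander, to be left alone: steel tweezers, 122 mm long; origin at the centre of its underside.
- vial_2: Bystander, to be left alone: a brown glass vial with a white cap, 20 mm wide, 50 mm tall; origin at the centre of its underside.
- tape: Bystander, to be left alone: a roll of tape lying flat, 98 mm wide, 25 mm high; origin at the centre of its underside.
- blower: Bystander, to be left alone: a dark red rubber blower bulb, 56 mm wide, 112 mm tall; origin at the centre of its underside.

How it is judged (in metres and radians):
On the way:
1. the lens plate stands upright with its grooves on the two lower rods, within 20 mm of midway between the end plates, released (x of lens_eye in the frame of cage between -0.003 and 0.003 m and y of lens_eye in the frame of cage between -0.02 and 0.02 m and z of lens_eye in the frame of cage between 0.117 and 0.123 m and angle between lens_plate's own z axis and vertical below 0.06 rad and angle between the y axis of lens_plate and the y axis of cage, either way round below 0.06 rad and contact force between the fingers and lens_plate below 0.1 N and linear speed of lens_plate below 0.02 m/s), for 0.2 s.
At the end, for the whole second after the job is handed in: The lens plate stands upright on the two lower rods, square, its eye within 3 mm of the line of the top holes and 20 mm of midway; the rod passes from the lampless end plate through the eye and out of the other, its mid point within 5 mm of cage_axis; both released and at rest (all of step 1 and distance between rod_mid and cage_axis below 0.005 m and angle between the y axis of rod and the y axis of cage, either way round below 0.05 rad and y of rod_nose in the frame of cage above 0.06 m and contact force between the fingers and rod below 0.1 N and linear speed of rod below 0.02 m/s); the robot touches nothing.
It fails at once if the lens plate is tipped over (more than 0.6 rad from upright) (angle between lens_plate's own z axis and vertical above 0.6 rad).
It fails at once if the lens plate is dropped or pressed hard on the cage (over 60 N) (contact force between lens_plate and cage above 60 N).
It fails at once if a thing that stood round about is moved more than 40 mm (distance of any of vial, eyepiece, tissue, tweezers, vial_2, tape, blower from where it was at the start of the episode above 0.04 m).
It also fails if it takes over 64 s, if anything falls off the work surface, if the arm or the gripper's body presses on something with over 40 N, if the wrist force passes 120 N, or if a joint passes its speed limit or range.

## Working session

There is one attempt and no reset: what is moved stays moved. The work goes in short steps, Python scripts to look and compute and a tool call to move; the robot and the scene stay as the last step left them, time stands still between calls to the robot, and variables do not carry over. Pictures are saved under pics/ and viewed, at most 10 in all, crops included, and the job is handed in when it is done.

Besides the shell and the picture viewer there is one more tool, called after "Request:" by a JSON object that holds its "api" and its "payload". drive_tool: Moves the arm, as the interface text tells. Its arguments: {"type":"object","properties":{"offset":{"type":"array"},"turn":{"type":"array"},"hand":{"type":"array"},"newtons":{"type":"number"}},"required":["offset","turn","hand"]}

```bash
mkdir -p pics; ls
python3 - <<'E'
from rig import observe,get_image,camera_info,env
import cv2,numpy as np
s=observe();print(s['time_s'],s['position'],env.hold_point_z);print(np.round(s['tool_rot'],3))
for n in('scene','top','wrist'):
    i=camera_info(n);print(n,i['fx'],i['fy'],i['cx'],i['cy']);print(np.round(i['world_to_cam'],4).tolist())
    cv2.imwrite(f'pics/{n}0.png',get_image(n))
E
```

```text
pics
0.0 [ 0.13489226 -0.53291059  0.23074639] 0.0187
[[ 0.969  0.245 -0.   ]
 [ 0.245 -0.969  0.001]
 [ 0.    -0.001 -1.   ]]
scene 425.16856518263756 425.16856518263756 258.6733426641578 197.63589617426967
[[-0.68, -0.7332, -0.0102, 0.3589], [-0.555, 0.5237, -0.6463, 0.3794], [0.4792, -0.4338, -0.763, 1.1651], [0.0, 0.0, 0.0, 1.0]]
top 464.869432476039 464.869432476039 259.3571012767945 195.53223603072124
[[-0.0029, -0.9998, -0.0186, 0.004], [-0.9962, 0.0045, -0.0874, 0.5442], [0.0874, 0.0183, -0.996, 1.4918], [0.0, 0.0, 0.0, 1.0]]
wrist 297.3186396354542 297.3186396354542 254.40765178174317 190.68217716859152
[[0.2457, -0.9693, -0.0024, -0.5492], [-0.9364, -0.238, 0.2579, -0.0342], [-0.2506, -0.0611, -0.9662, 0.3777], [0.0, 0.0, 0.0, 1.0]]
```

Run:
```python
import cv2
for n in('scene','top'):
    cv2.imwrite(f'pics/{n}0b.png',cv2.resize(cv2.imread(f'pics/{n}0.png'),(800,600),interpolation=cv2.INTER_CUBIC))
```

```text
(no output)
```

View pics/scene0b.png

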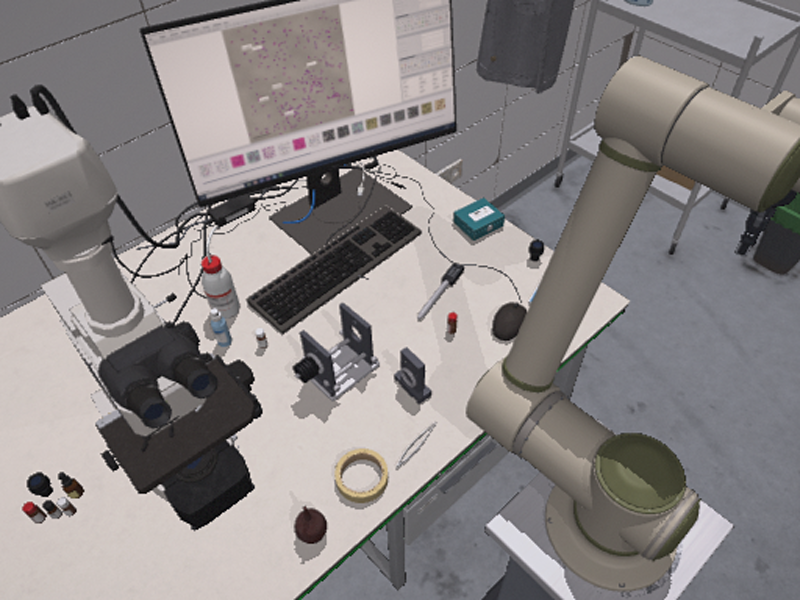

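View pics/top0b.png

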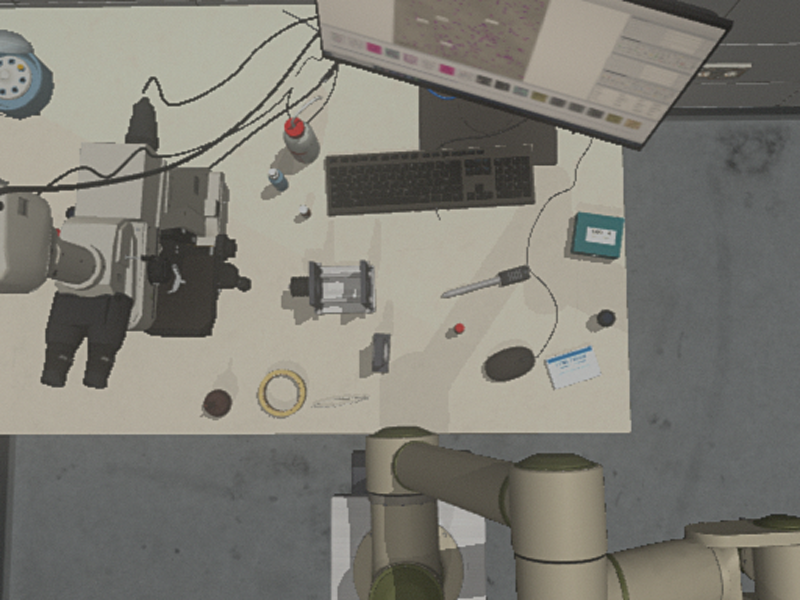

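The scene view shows the cage at (335,350), the lens plate at (412,375) and the rod at (440,290). In the top view (up is +x, left is +y) they are at (340,288), (380,353) and (485,283). The lamp is on the left (+y) and the rod's nose also points left. I'll enlarge the top view around them.

Run:
```python
import cv2
a=cv2.imread('pics/top0.png')[150:250,180:345]
cv2.imwrite('pics/topc.png',cv2.resize(a,None,fx=4.8,fy=4.8,interpolation=cv2.INTER_CUBIC))
```

```text
(no output)
```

View pics/topc.png

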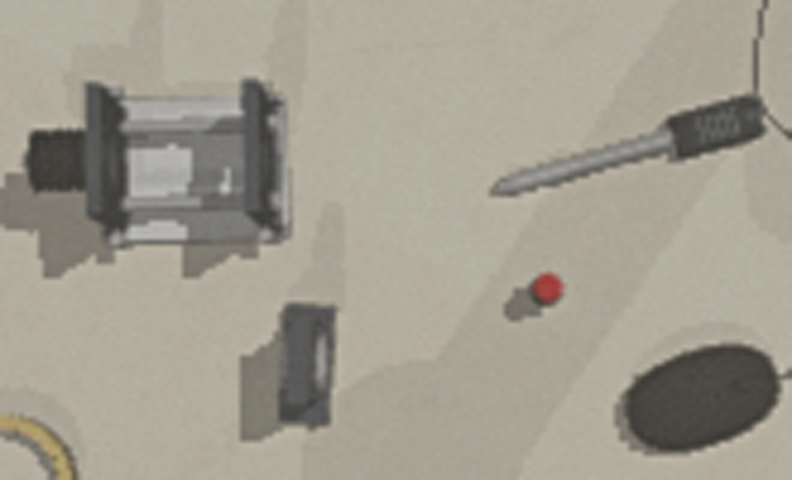

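In the crop, the lens plate foot is at (283..335, 303..428). The cage plate tops run from (255,78) to (255,228) and from (95,85) to (98,220). The rod goes from its nose at (493,190) to its handle end at (763,110). Next I'll segment these and convert them to coordinates.

```bash
cat > h.py <<'E'
import numpy as np,cv2
from rig import observe,get_image,camera_info,env
def ray(info,uv,fish=False):
    u,v=uv; T=np.array(info['world_to_cam']);R=T[:3,:3];c=-R.T@T[:3,3]
    a=np.array([(u-info['cx'])/info['fx'],(v-info['cy'])/info['fy']])
    if fish:
        r=np.hypot(*a); d=np.r_[a/max(r,1e-9)*np.sin(r),np.cos(r)]
    else: d=np.r_[a,1]
    return c,R.T@d
def onz(info,uv,z,fish=False):
    c,d=ray(info,uv,fish); return c+d*(z-c[2])/d[2]
def proj(info,p,fish=False):
    T=np.array(info['world_to_cam']);q=T[:3,:3]@np.asarray(p)+T[:3,3]
    if not fish: a=q[:2]/q[2]
    else:
        n=np.hypot(q[0],q[1]); a=q[:2]/n*np.arctan2(n,q[2])
    return np.array([a[0]*info['fx']+info['cx'],a[1]*info['fy']+info['cy']])
E
python3 - <<'E'
from h import *
im=cv2.imread('pics/top0.png').astype(int);I=camera_info('top')
g=im.max(2)
def comp(mask,box,n):
    r0,r1,c0,c1=box;m=np.zeros(g.shape,np.uint8);m[r0:r1,c0:c1]=mask[r0:r1,c0:c1]
    k,l,s,c=cv2.connectedComponentsWithStats(m);j=1+np.argmax(s[1:,4])
    ys,xs=np.nonzero(l==j);R=cv2.minAreaRect(np.c_[xs,ys].astype(np.float32));print(n,s[j],c[j],R);return cv2.boxPoints(R)
dark=(g<105)
b=comp(dark,(208,244,236,254),'lens');[print(np.round(onz(I,p,.018),4)) for p in b]
b=comp(g<85,(165,190,315,345),'handle');hp=[onz(I,p,.014) for p in b];print(np.round(hp,4),np.mean(hp,0))
P=lambda u,v,z:np.round(onz(I,(180+u/4.8-.4,150+v/4.8-.4),z),4)
print('nose',P(493,190,.007),'handle end',P(763,110,.007),'shoulder',P(672,145,.007))
print('-yplate',P(253,80,.136),P(253,230,.136),'+y',P(97,85,.136),P(100,220,.136))
print('base corners',P(288,95,.012),P(288,243,.012),P(112,243,.012))
E
```

```text
lens [238 214  12  25 218] [242.97247706 225.60091743] ((243.32492065429688, 225.8015594482422), (10.1052827835083, 24.265153884887695), 3.5763344764709473)
[0.4078 0.0734 0.018 ]
[0.4865 0.0685 0.018 ]
[0.4843 0.0356 0.018 ]
[0.4057 0.0406 0.018 ]
handle [319 170  20  13 112] [328.27678571 176.32142857] ((328.68878173828125, 176.08299255371094), (8.502866744995117, 18.6805419921875), 75.0685806274414)
[[ 0.614  -0.1928  0.014 ]
 [ 0.6296 -0.2522  0.014 ]
 [ 0.6024 -0.2589  0.014 ]
 [ 0.5868 -0.1996  0.014 ]] [ 0.60817076 -0.22584858  0.014     ]
nose [ 0.5664 -0.0735  0.007 ] handle end [ 0.6207 -0.2594  0.007 ] shoulder [ 0.5968 -0.1967  0.007 ]
-yplate [0.624  0.0818 0.136 ] [0.5287 0.0816 0.136 ] +y [0.6214 0.1808 0.136 ] [0.5355 0.1782 0.136 ]
base corners [0.6323 0.0672 0.012 ] [0.5301 0.0671 0.012 ] [0.5306 0.1879 0.012 ]
```

Request:
{"api": "drive_tool", "payload": {"offset": [[0.86,-0.95,0],[0.86,-0.95,0],[0.86,-0.95,0],[0.86,-0.95,0],[0.86,-0.95,0],[0.86,-0.95,0],[0.86,-0.95,0],[0.86,-0.95,0],[0.86,-0.95,0],[0.86,-0.95,0]], "turn": [[0,0,0],[0,0,0],[0,0,0],[0,0,0],[0,0,0],[0,0,0],[0,0,0],[0,0,0],[0,0,0],[0,0,0]], "hand": [1,1,1,1,1,1,1,1,1,1], "newtons": 40}}

```text
time_s: 1.4
position: [0.3757, -0.0788, 0.2314]
tool_rot: [[0.969, 0.245, 0.0], [0.245, -0.969, -0.0], [0.0, 0.0, -1.0]]
ft_force: [0.4, -1.5, -0.7]
grip_width: 0.0855
gripper_force: 0.0
```

Request:
{"api": "drive_tool", "payload": {"offset": [[0.86,-0.95,0],[0.86,-0.95,0],[0.86,-0.95,0],[0,0,0],[0,0,0],[0,0,0],[0,0,0],[0,0,0],[0,0,0],[0,0,0]], "turn": [[0,0,0],[0,0,-0.9],[0,0,-0.9],[0,0,-1],[0,0,-1],[0,0,-1],[0,0,-1],[0,0,-1],[0,0,-1],[0,0,-1]], "hand": [1,1,1,1,1,1,1,1,1,1]}}

```text
time_s: 2.65
position: [0.4428, 0.0575, 0.2312]
tool_rot: [[0.388, 0.922, -0.0], [0.922, -0.388, 0.0], [-0.0, -0.0, -1.0]]
ft_force: [-0.8, -0.6, 0.5]
grip_width: 0.0855
gripper_force: 0.0
```

Request:
{"api": "drive_tool", "payload": {"offset": [[0,0,0],[0,0,0],[0,0,0],[0,0,0],[0,0,0.3],[0,0,0],[0,0,0],[0,0,0],[0,0,0],[0,0,0]], "turn": [[0,0,-1],[0,0,-1],[0,0,-1],[0,0,-0.2],[0,0,0],[0,0,0],[0,0,0],[0,0,0],[0,0,0],[0,0,0]], "hand": [1,1,1,1,1,1,1,1,1,1]}}

```text
time_s: 3.9
position: [0.4429, 0.0575, 0.2194]
tool_rot: [[0.066, 0.998, 0.0], [0.998, -0.066, 0.0], [0.0, 0.0, -1.0]]
ft_force: [1.0, -0.0, 0.6]
grip_width: 0.0851
gripper_force: 0.0
```

Run:
```python
from h import *
import pickle
s=observe();i=camera_info('wrist');im=get_image('wrist');print(s['position'],np.round(s['tool_rot'],3).tolist())
pickle.dump((s,i,im),open('w1.pkl','wb'))
# overlay predictions
def dot(p,c):
    u=proj(i,p,True);cv2.circle(im,tuple(int(round(x)) for x in u),2,c,-1)
a=np.radians(-3.6);R=np.array([[np.cos(a),-np.sin(a)],[np.sin(a),np.cos(a)]])
for x,y,z in[(40,17,18),(-40,17,18),(40,-17,18),(-40,-17,18),(28,8,102),(-28,8,102),(28,-8,102),(-28,-8,102)]:
    dot(np.r_[R@[x/1e3,y/1e3]+[.446,.0545],z/1e3],(0,0,255))
for x,y,z in[(42,-55,136),(-42,-55,136),(42,55,136),(-42,55,136),(42,-45,136),(-42,-45,136),(50,-65,12),(-50,-65,12),(-50,65,12)]:
    dot([.579+x/1e3,.130+y/1e3,z/1e3],(0,255,0))
cv2.imwrite('pics/w1.png',cv2.resize(im,(800,600),interpolation=cv2.INTER_CUBIC))
```

```text
[0.44294088 0.05747457 0.21941415] [[0.066, 0.998, 0.0], [0.998, -0.066, 0.0], [0.0, 0.0, -1.0]]
```

View pics/w1.png

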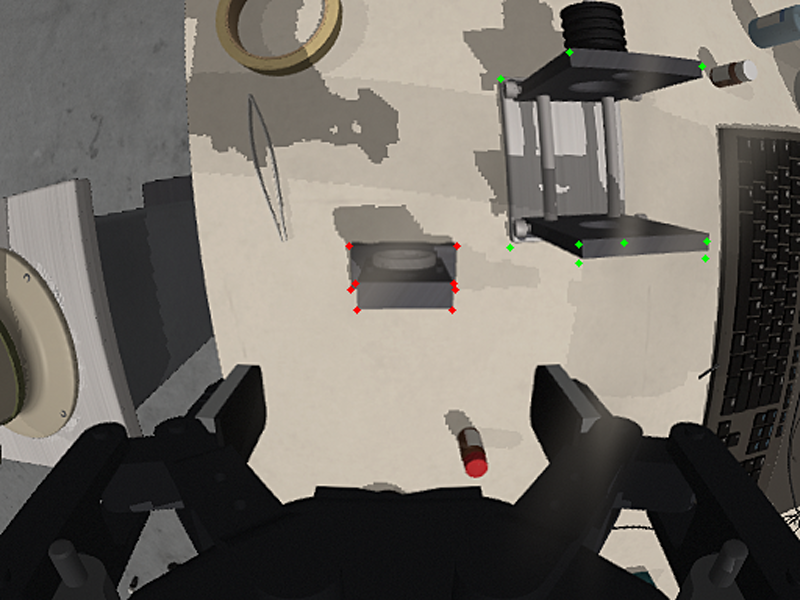

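The predicted corners (red) match the lens plate to within about 2 mm. The green cage corners are slightly off on the -y plate, whose top outer edge runs (580,258)→(710,250). I'll zoom in on the cage in this same picture.

Run:
```python
from h import *
import pickle
s,i,im=pickle.load(open('w1.pkl','rb'))
a=im[25:170,315:460]
cv2.imwrite('pics/w1c.png',cv2.resize(a,None,fx=4,fy=4,interpolation=cv2.INTER_CUBIC))
```

```text
(no output)
```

View pics/w1c.png

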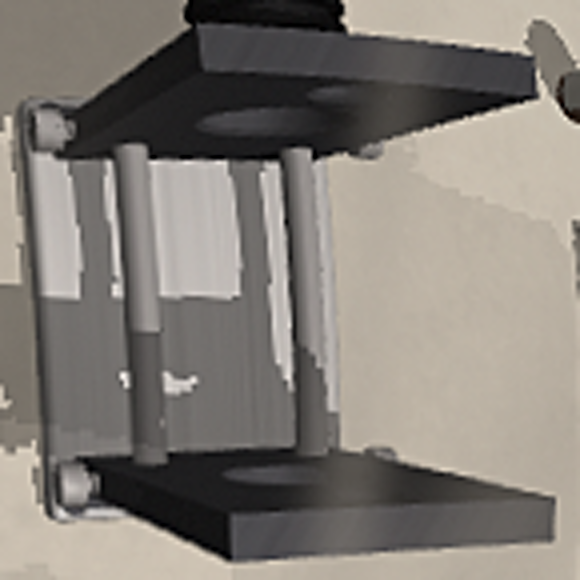

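In the crop, the -y plate's top corners are (231,514), (555,497), (233,560) and (555,541). The +y plate's are (197,26), (535,57), (202,68) and (534,97).

```bash
cat > fitcage.py <<'E'
from h import *
def fit(px,model):
    px=np.array(px);m=np.array(model)/1e3
    a=m-m.mean(0);b=px-px.mean(0)
    th=np.arctan2((a[:,0]*b[:,1]-a[:,1]*b[:,0]).sum(),(a*b).sum())
    R=np.array([[np.cos(th),-np.sin(th)],[np.sin(th),np.cos(th)]])
    t=px.mean(0)-R@m.mean(0)
    print('centre',np.round(t,4),'yaw',np.degrees(th),'res mm',np.round((px-(m@R.T+t))*1e3,1).tolist())
    return t,th
E
python3 - <<'E'
from fitcage import *
import pickle
s,i,im=pickle.load(open('w1.pkl','rb'))
U=lambda u,v:(315+u/4-.4,25+v/4-.4)
c=[(231,514),(555,497),(233,560),(555,541),(197,26),(535,57),(202,68),(534,97)]
p=[onz(i,U(*x),.136,True)[:2] for x in c]
fit(p,[(-42,-45),(42,-45),(-42,-55),(42,-55),(-42,55),(42,55),(-42,45),(42,45)])
V=lambda u,v:(u*.64,v*.64)
p=[onz(i,V(*x),.102,True)[:2] for x in[(357,309),(452.5,308),(354,284),(456,282)]]
fit(p,[(-28,-8),(28,-8),(-28,8),(28,8)])
# top camera -y/+y plates
E
```

```text
centre [0.58   0.1331] yaw 1.3882343519614069 res mm [[0.2, 0.3], [-0.4, 0.2], [0.6, 0.9], [0.1, 0.2], [0.4, -0.9], [0.3, -0.8], [0.3, 0.3], [-1.5, -0.2]]
centre [0.4465 0.0545] yaw -2.970446666060761 res mm [[0.0, 0.5], [-0.3, 0.3], [-1.2, -0.5], [1.4, -0.3]]
```

Request:
{"api": "drive_tool", "payload": {"offset": [[-0.08,0.09,0.5],[0,0,0.8],[0,0,0.8],[0,0,0.8],[0,0,0.8],[0,0,0.5],[0,0,0],[0,0,0],[0,0,0],[0,0,0]], "turn": [[0,0,-0.08],[0,0,0],[0,0,0],[0,0,0],[0,0,0],[0,0,0],[0,0,0],[0,0,0],[0,0,0],[0,0,0]], "hand": [1,1,1,1,1,1,1,0.55,0.5,0.5], "newtons": 40}}

```text
time_s: 5.2
position: [0.4469, 0.054, 0.0524]
tool_rot: [[0.058, 0.998, 0.002], [0.998, -0.058, -0.0], [-0.0, 0.002, -1.0]]
ft_force: [-1.0, 0.1, 6.9]
grip_width: 0.0555
gripper_force: 43.0
```

Request:
{"api": "drive_tool", "payload": {"offset": [[0,0,0],[0,0,0],[0,0,0],[0,0,0],[0,0,0],[0,0,0],[0,0,-0.1],[0,0,-0.2],[0,0,-0.2],[0,0,0]], "turn": [[0,0,0],[0,0,0],[0,0,0],[0,0,0],[0,0,0],[0,0,0],[0,0,0],[0,0,0],[0,0,0],[0,0,0]], "hand": [0.4,0.4,0.4,0.4,0.4,0.4,0.4,0.4,0.4,0.4]}}

```text
time_s: 6.45
position: [0.4466, 0.054, 0.072]
tool_rot: [[0.058, 0.998, 0.001], [0.998, -0.058, -0.0], [-0.0, 0.002, -1.0]]
ft_force: [0.3, -0.1, -1.8]
grip_width: 0.0556
gripper_force: 43.1
```

Request:
{"api": "drive_tool", "payload": {"offset": [[0,0,-0.7],[0,0,-0.95],[0,0,-0.9],[0,0,-0.9],[0.43,0.64,0],[0.43,0.64,0],[0.43,0.64,0],[0.43,0.64,0],[0.44,0.65,0],[0,0,0]], "turn": [[0,0,0],[0,0,0],[0,0,0],[0,0,0],[0,0,0],[0,0,0],[0,0,0],[0,0,0],[0,0,-0.4],[0,0,-0.4]], "hand": [0.4,0.4,0.4,0.4,0.4,0.4,0.4,0.4,0.4,0.4]}}

```text
time_s: 7.7
position: [0.5804, 0.1337, 0.2081]
tool_rot: [[-0.028, 1.0, -0.001], [1.0, 0.028, 0.0], [0.0, -0.001, -1.0]]
ft_force: [-1.1, -0.2, -2.9]
grip_width: 0.0558
gripper_force: 44.3
```

Run:
```python
from h import *
import pickle
for n in('wrist','scene'):
    s=observe();i=camera_info(n);im=get_image(n)
    pickle.dump((s,i,im),open(n+'2.pkl','wb'));print(np.round(s['position'],4),np.round(s['tool_rot'],3).tolist(),s['time_s'])
    f=n=='wrist'
    a=np.radians(1.4);R=np.array([[np.cos(a),-np.sin(a)],[np.sin(a),np.cos(a)]])
    for x,y,z in[(42,-55,136),(-42,-55,136),(42,55,136),(-42,55,136),(-26,-45,36),(26,-45,36),(26,45,36),(-26,45,36)]:
        cv2.circle(im,tuple(int(round(v)) for v in proj(i,np.r_[R@[x/1e3,y/1e3]+[.58,.133],z/1e3],f)),1,(0,255,0),-1)
    if f: o=cv2.resize(im,(800,600),interpolation=cv2.INTER_CUBIC)
    else: o=cv2.resize(im[150:300,150:350],(800,600),interpolation=cv2.INTER_CUBIC)
    cv2.imwrite(f'pics/{n}2.png',o)
```

```text
[0.5804 0.1337 0.2081] [[-0.028, 1.0, -0.001], [1.0, 0.028, 0.0], [0.0, -0.001, -1.0]] 7.7
[0.5797 0.1333 0.2082] [[-0.029, 1.0, -0.002], [1.0, 0.029, -0.0], [0.0, -0.002, -1.0]] 7.75
```

View pics/wrist2.png

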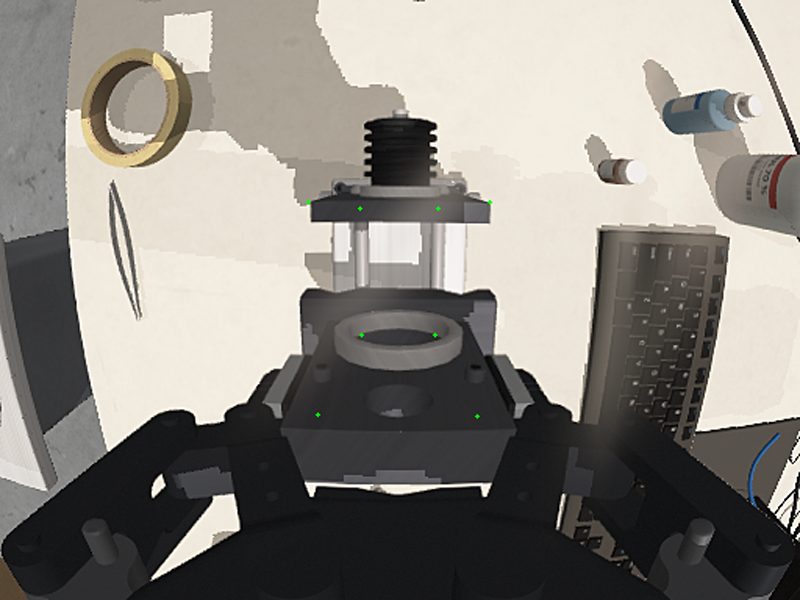

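The wrist view shows the lens plate held centred (x≈400) over the rods at 362 and 437. The +y plate edge at (312..492,200) agrees with the prediction.

Request:
{"api": "drive_tool", "payload": {"offset": [[0,0,0.4],[0,0,0.6],[0,0,0.6],[0,0,0.5],[0,0,0.3],[0,0,0.2],[0,0,0.1],[0,0,0.1],[0,0,0.1],[0,0,0]], "turn": [[0,0,0],[0,0,0],[0,0,0],[0,0,0],[0,0,0],[0,0,0],[0,0,0],[0,0,0],[0,0,0],[0,0,0]], "hand": [0.4,0.4,0.4,0.4,0.4,0.4,0.4,0.4,0.4,0.4]}}

```text
time_s: 9.05
position: [0.5794, 0.1328, 0.0932]
tool_rot: [[-0.026, 1.0, -0.0], [1.0, 0.026, 0.0], [0.0, -0.0, -1.0]]
ft_force: [-0.0, -0.5, -2.7]
grip_width: 0.0554
gripper_force: 44.4
```

Request:
{"api": "drive_tool", "payload": {"offset": [[0,0,0.05],[0,0,0.05],[0,0,0.03],[0,0,0.03],[0,0,0.02],[0,0,0],[0,0,0],[0,0,0],[0,0,0],[0,0,0]], "turn": [[0,0,0],[0,0,0],[0,0,0],[0,0,0],[0,0,0],[0,0,0],[0,0,0],[0,0,0],[0,0,0],[0,0,0]], "hand": [0.4,0.4,0.4,0.4,0.4,0.4,0.4,0.4,0.4,0.4]}}

```text
time_s: 10.3
position: [0.5804, 0.1329, 0.087]
tool_rot: [[-0.026, 1.0, 0.003], [1.0, 0.026, 0.0], [0.0, 0.003, -1.0]]
ft_force: [3.4, 0.1, 5.7]
grip_width: 0.0553
gripper_force: 45.1
```

Request:
{"api": "drive_tool", "payload": {"offset": [[0,0,0],[0,0,0],[0,0,0],[0,0,0],[0,0,-0.3],[0,0,-0.8],[0,0,-0.8],[0,0,-0.8],[0,0,-0.3],[0,0,0]], "turn": [[0,0,0],[0,0,0],[0,0,0],[0,0,0],[0,0,0],[0,0,0],[0,0,0],[0,0,0],[0,0,0],[0,0,0]], "hand": [0.75,0.85,1,1,1,1,1,1,1,1]}}

```text
time_s: 11.55
position: [0.5795, 0.1329, 0.2065]
tool_rot: [[-0.026, 1.0, 0.001], [1.0, 0.026, 0.0], [-0.0, 0.001, -1.0]]
ft_force: [0.1, -0.0, -0.8]
grip_width: 0.0855
gripper_force: 0.0
```

Run:
```python
from h import *
import pickle
n='wrist'
s=observe();i=camera_info(n);im=get_image(n)
pickle.dump((s,i,im),open(n+'3.pkl','wb'));print(np.round(s['position'],4),np.round(s['tool_rot'],3).tolist(),s['time_s'],s['ft_force'])
for p in((.5804,.133),):
  for x,y,z in[(42,-55,136),(-42,-55,136),(42,55,136),(-42,55,136),(0,0,136)]: print(np.round(proj(i,[p[0]+x/1e3,p[1]+y/1e3,z/1e3],True),1))
cv2.imwrite('pics/w3.png',cv2.resize(im[90:330,96:416],(800,600),interpolation=cv2.INTER_CUBIC))
```

```text
[0.5795 0.1329 0.2065] [[-0.026, 1.0, 0.001], [1.0, 0.026, 0.0], [-0.0, 0.001, -1.0]] 11.55 [ 0.09626936 -0.0476901  -0.84808067]
[305.5 266.7]
[202.9 264.4]
[316.7 129.6]
[199.7 126.4]
[256.3 201.6]
```

View pics/w3.png

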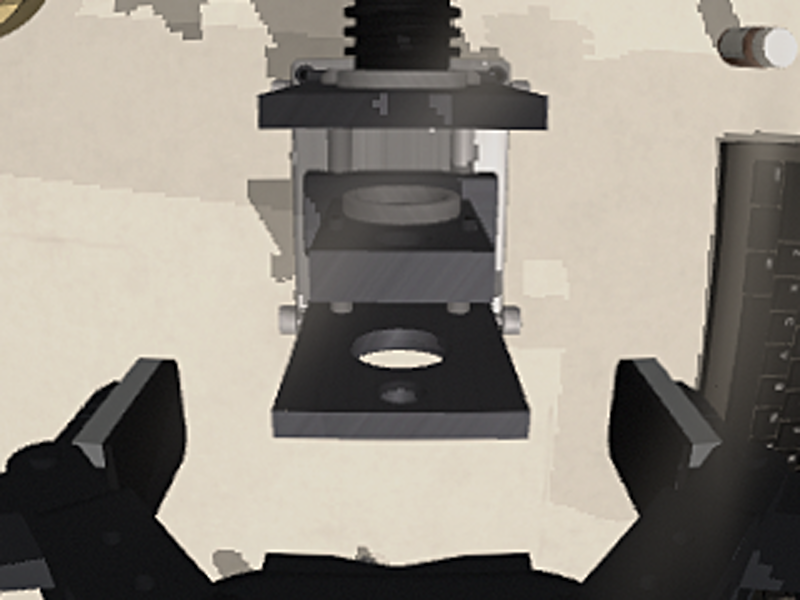

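The lens plate is seated upright between the end plates. In the crop, its top edges are (310..495,251) and (309..495,302). The -y plate's top is (275..529,411) and (273..529,437). The +y plate's top is (257..549,95) and (258..548,128).

Run:
```python
from fitcage import *
import pickle
s,i,im=pickle.load(open('wrist3.pkl','rb'))
U=lambda u,v:(96+u/2.5-.3,90+v/2.5-.3)
c=[(275,411),(529,411),(273,437),(529,437),(257,95),(549,95),(258,128),(548,128)]
fit([onz(i,U(*x),.136,True)[:2] for x in c],[(-42,-45),(42,-45),(-42,-55),(42,-55),(-42,55),(42,55),(-42,45),(42,45)])
fit([onz(i,U(*x),.136,True)[:2] for x in [(310,251),(495,251),(309,302),(495,302)]],[(-28,8),(28,8),(-28,-8),(28,-8)])
```

```text
centre [0.5807 0.1336] yaw 1.3988325129154382 res mm [[1.3, 0.1], [-1.1, 0.0], [-0.0, 0.4], [-0.4, 0.4], [0.1, -0.5], [-0.0, -0.3], [0.2, -0.1], [-0.1, 0.1]]
centre [0.5807 0.1339] yaw 1.4463133777193986 res mm [[0.6, -0.0], [-0.5, -0.0], [-0.2, 0.0], [0.1, 0.0]]
```

Request:
{"api": "drive_tool", "payload": {"offset": [[-0.9,0.05,0],[-0.9,0.05,0],[-0.9,0.05,0],[-0.9,0.05,0],[-0.9,0.05,0],[-0.9,0.05,0],[-0.9,0.05,0],[-0.9,0.05,0],[-0.9,0.05,0],[-0.9,0.05,0]], "turn": [[0,0,0],[0,0,0],[0,0,0],[0,0,0],[0,0,0],[0,0,0],[0,0,0],[0,0,0],[0,0,0],[0,0,0]], "hand": [1,1,1,1,1,1,1,1,1,1]}}

```text
time_s: 12.85
position: [0.6083, -0.2275, 0.2043]
tool_rot: [[-0.026, 1.0, -0.003], [1.0, 0.026, 0.002], [0.002, -0.003, -1.0]]
ft_force: [0.4, 0.8, -0.6]
grip_width: 0.0856
gripper_force: 0.0
```

Request:
{"api": "drive_tool", "payload": {"offset": [[0,0,0.3],[0,0,0.6],[0,0,0.6],[0,0,0],[0,0,0],[0,0,0],[0,0,0],[0,0,0],[0,0,0],[0,0,0]], "turn": [[0,0,-0.8],[0,0,-0.8],[0,0,-0.7],[0,0,0],[0,0,0],[0,0,0],[0,0,0],[0,0,0],[0,0,0],[0,0,0]], "hand": [1,1,1,1,1,1,1,1,1,1]}}

```text
time_s: 14.1
position: [0.6088, -0.2265, 0.1462]
tool_rot: [[-0.263, 0.965, 0.0], [0.965, 0.263, 0.0], [-0.0, 0.0, -1.0]]
ft_force: [0.4, -0.9, 0.2]
grip_width: 0.0854
gripper_force: 0.0
```

Run:
```python
from h import *
import pickle
n='wrist'
s=observe();i=camera_info(n);im=get_image(n)
pickle.dump((s,i,im),open(n+'4.pkl','wb'));print(np.round(s['position'],4),np.round(s['tool_rot'],3).tolist(),s['time_s'])
cv2.imwrite('pics/w4.png',cv2.resize(im[60:300,96:416],(800,600),interpolation=cv2.INTER_CUBIC))
```

```text
[ 0.6088 -0.2265  0.1462] [[-0.263, 0.965, 0.0], [0.965, 0.263, 0.0], [-0.0, 0.0, -1.0]] 14.1
```

View pics/w4.png

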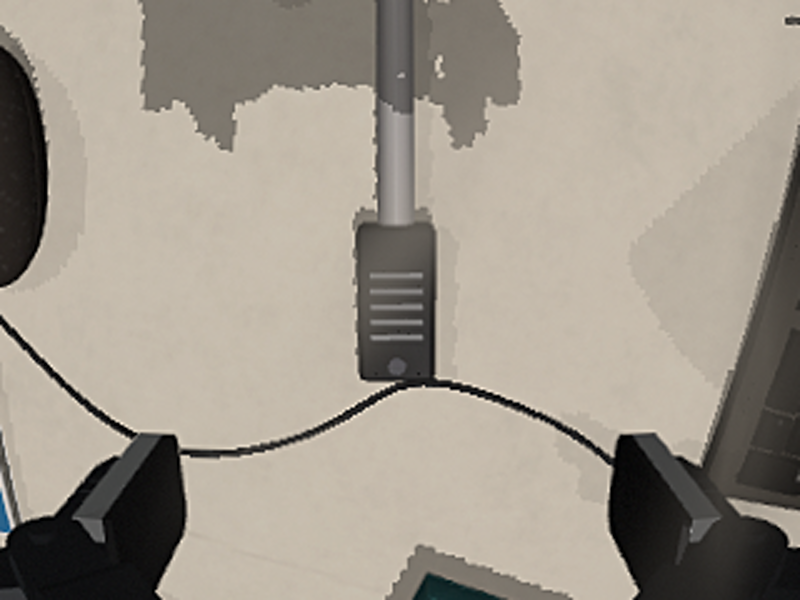

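The rod's handle top shows corners at (357,222), (435,222), (359,379) and (435,379). The shank runs straight up at x≈395.

Run:
```python
from fitcage import *
import pickle
s,i,im=pickle.load(open('wrist4.pkl','rb'))
U=lambda u,v:(96+u/2.5-.3,60+v/2.5-.3)
t,th=fit([onz(i,U(*x),.014,True)[:2] for x in [(357,222),(435,222),(359,379),(435,379)]],[(-15,31),(15,31),(-15,-31),(15,-31)])
a=onz(i,U(395,215),.007,True);b=onz(i,U(395,10),.007,True);d=b-a;print('shank yaw',np.degrees(np.arctan2(-d[0],d[1])))
R=s['tool_rot'];print('tool d units',R.T@(np.r_[t,s['position'][2]]-s['position'])/.04)
```

```text
centre [ 0.6076 -0.2247] yaw 15.583316610127378 res mm [[0.6, -0.2], [-0.5, -0.6], [0.1, 0.6], [-0.3, 0.3]]
shank yaw 15.290236760450519
tool d units [ 5.17053842e-02 -1.51776307e-02 -1.63772500e-06]
```

Request:
{"api": "drive_tool", "payload": {"offset": [[0.05,-0.015,0.4],[0,0,0.7],[0,0,0.7],[0,0,0.7],[0,0,0.6],[0,0,0.3],[0,0,0.15],[0,0,0],[0,0,0],[0,0,0]], "turn": [[0,0,-0.03],[0,0,0],[0,0,0],[0,0,0],[0,0,0],[0,0,0],[0,0,0],[0,0,0],[0,0,0],[0,0,0]], "hand": [1,1,1,1,1,1,1,0.6,0.5,0.5], "newtons": 80}}

```text
time_s: 15.4
position: [0.6079, -0.2249, 0.0048]
tool_rot: [[-0.266, 0.964, 0.001], [0.964, 0.266, -0.001], [-0.001, 0.001, -1.0]]
ft_force: [-1.0, -0.9, 0.6]
grip_width: 0.0427
gripper_force: 0.0
```

Request:
{"api": "drive_tool", "payload": {"offset": [[0,0,0],[0,0,0],[0,0,0],[0,0,0],[0,0,0],[0,0,0],[0,0,0],[0,0,0],[0,0,0],[0,0,0]], "turn": [[0,0,0],[0,0,0],[0,0,0],[0,0,0],[0,0,0],[0,0,0],[0,0,0],[0,0,0],[0,0,0],[0,0,0]], "hand": [0.4,0.35,0.2,0.2,0.2,0.2,0.2,0.2,0.2,0.2]}}

```text
time_s: 16.65
position: [0.6079, -0.2248, 0.0048]
tool_rot: [[-0.267, 0.964, 0.001], [0.964, 0.267, -0.0], [-0.001, 0.001, -1.0]]
ft_force: [-1.0, 1.3, 4.9]
grip_width: 0.0277
gripper_force: 79.6
```

Request:
{"api": "drive_tool", "payload": {"offset": [[0,0,-0.2],[0,0,-0.6],[0,0,-0.8],[0,0,-0.8],[0,0,-0.42],[0,0,0],[0,0,0],[0,0,0],[0,0,0],[0,0,0]], "turn": [[0,0,0],[0,0,0],[0,0,0],[0,0,0],[0,0,0],[0,0,0.6],[0,0,0.8],[0,0,0.6],[0,0,0.34],[0,0,0]], "hand": [0.2,0.2,0.2,0.2,0.2,0.2,0.2,0.2,0.2,0.2]}}

```text
time_s: 17.9
position: [0.6075, -0.2247, 0.1165]
tool_rot: [[-0.025, 1.0, -0.001], [1.0, 0.025, 0.0], [0.0, -0.001, -1.0]]
ft_force: [0.2, -0.2, -2.4]
grip_width: 0.0277
gripper_force: 79.3
```

Request:
{"api": "drive_tool", "payload": {"offset": [[0.3,-0.06,0],[0.5,-0.08,0],[0.6,-0.08,0],[0.6,-0.08,0],[0.6,-0.08,0],[0.4,-0.08,0],[0.17,0,0],[0,0,0],[0,0,0],[0,0,0]], "turn": [[0,0,0],[0,0,0],[0,0,0],[0,0,0],[0,0,0],[0,0,0],[0,0,0],[0,0,0],[0,0,0],[0,0,0]], "hand": [0.2,0.2,0.2,0.2,0.2,0.2,0.2,0.2,0.2,0.2]}}

```text
time_s: 19.15
position: [0.5862, -0.0991, 0.1168]
tool_rot: [[-0.024, 1.0, -0.0], [1.0, 0.024, -0.0], [-0.0, -0.0, -1.0]]
ft_force: [-0.5, -0.8, -2.0]
grip_width: 0.0275
gripper_force: 79.2
```

Run:
```python
from h import *
import pickle
for n in('wrist','scene'):
    s=observe();i=camera_info(n);im=get_image(n);f=n=='wrist'
    pickle.dump((s,i,im),open(n+'5.pkl','wb'))
    a=np.radians(1.4);R=np.array([[np.cos(a),-np.sin(a)],[np.sin(a),np.cos(a)]])
    print(n)
    for x,y,z in[(0,-75,120),(0,-75,127),(0,-75,113),(0,-55,120),(0,-160,127)]: print((x,y,z),np.round(proj(i,np.r_[R@[x/1e3,y/1e3]+[.5807,.1335],z/1e3],f),1))
    cv2.imwrite(f'pics/{n}5.png',cv2.resize(im[60:300,96:416] if f else im[150:270,170:330],(800,600),interpolation=cv2.INTER_CUBIC))
print(s['position'],s['tool_rot'])
```

```text
wrist
(0, -75, 120) [255.9 -62.1]
(0, -75, 127) [256.  -69.3]
(0, -75, 113) [255.9 -55.3]
(0, -55, 120) [255.9 -89.8]
(0, -160, 127) [256.1  96.1]
scene
(0, -75, 120) [232.6 200.6]
(0, -75, 127) [232.5 199.1]
(0, -75, 113) [232.7 202. ]
(0, -55, 120) [227.8 204.1]
(0, -160, 127) [252.2 184.8]
[ 0.58617318 -0.0989459   0.11683157] [[-2.40247891e-02  9.99711363e-01  1.06850932e-05]
 [ 9.99711363e-01  2.40247892e-02 -1.29167824e-05]
 [-1.31697613e-05  1.03716862e-05 -1.00000000e+00]]
```

View pics/scene5.png

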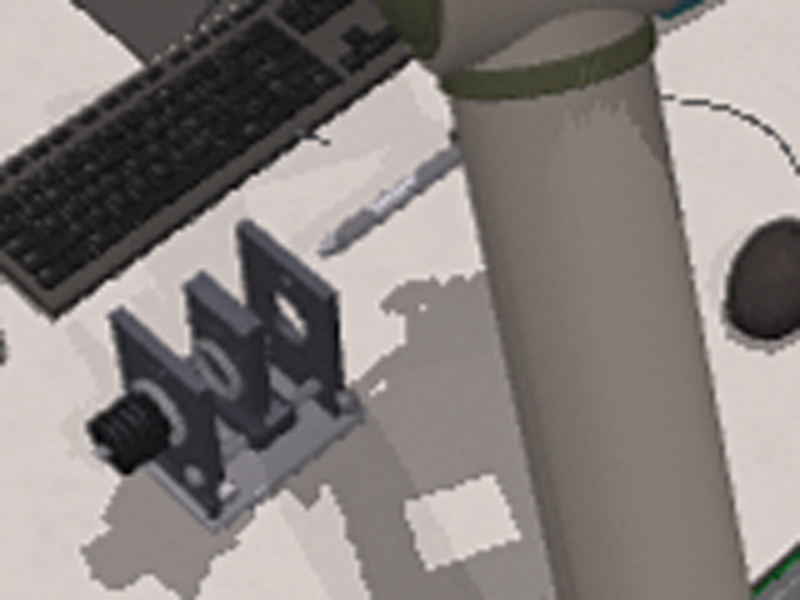

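The scene view shows the nose at raw pixel (234.2,200.4), about where expected (232.6,200.6), pointing at the top hole. I'll check for droop by profiling across the predicted shank axis in the scene and wrist pictures.

Run:
```python
from h import *
import pickle
a=np.radians(1.4);d=np.array([-np.sin(a),np.cos(a),0])
for n in('scene','wrist'):
    s,i,im=pickle.load(open(n+'5.pkl','rb'));f=n=='wrist'
    im=cv2.imread(f'pics/{n}5.png') if 0 else im
    p0=np.r_[s['position'][:2],.119]
    g=im.astype(np.float32).mean(2)
    for L in ((75,85,95,105,115,125) if not f else (36,45,55,62,70)):
        P=p0+d*L/1e3;u=proj(i,P,f);v=proj(i,P+d*1e-3,f)-u;v/=np.hypot(*v);nrm=np.array([-v[1],v[0]])
        if nrm[1]<0 and not f:nrm=-nrm
        k=np.arange(-6,6.01,.5) if not f else np.arange(-16,16.1,1)
        q=u+k[:,None]*nrm
        pr=cv2.remap(g,q[:,0].astype(np.float32)[None],q[:,1].astype(np.float32)[None],cv2.INTER_LINEAR)[0]
        mm=np.hypot(*(proj(i,P+np.array([0,0,.01]),f)-u)) if not f else np.hypot(*(proj(i,P+np.array([.01,0,0]),f)-u))
        gr=np.diff(pr);print(n,L,np.round(u,1),'px/10mm',round(mm,2),'edges',k[np.argmin(gr)]+.25,k[np.argmax(gr)]+.25,np.round(pr).astype(int).tolist())
```

```text
scene 75 [251.8 186.9] px/10mm 2.09 edges -0.25 2.25 [193, 192, 192, 192, 192, 191, 184, 179, 182, 197, 197, 163, 129, 111, 99, 100, 140, 188, 200, 204, 205, 204, 204, 203, 202]
scene 85 [249.5 188.6] px/10mm 2.08 edges -0.25 2.25 [195, 192, 191, 191, 191, 193, 193, 188, 180, 182, 192, 188, 163, 139, 118, 109, 123, 163, 196, 203, 206, 206, 205, 205, 205]
scene 95 [247.2 190.2] px/10mm 2.08 edges -0.25 2.25 [196, 193, 192, 191, 190, 187, 174, 158, 159, 180, 189, 180, 158, 137, 117, 122, 147, 182, 202, 207, 206, 205, 205, 205, 205]
scene 105 [245.  191.9] px/10mm 2.08 edges 0.75 2.75 [200, 194, 190, 190, 192, 193, 192, 188, 183, 184, 186, 168, 155, 134, 112, 96, 107, 140, 179, 202, 206, 206, 206, 206, 206]
scene 115 [242.6 193.6] px/10mm 2.08 edges -2.25 2.25 [198, 195, 194, 194, 194, 195, 193, 170, 142, 123, 114, 112, 110, 106, 103, 110, 135, 173, 200, 206, 206, 206, 206, 206, 205]
scene 125 [240.3 195.2] px/10mm 2.08 edges -2.25 2.25 [196, 193, 192, 192, 193, 191, 182, 159, 134, 116, 115, 114, 111, 106, 101, 101, 118, 156, 188, 204, 205, 205, 205, 205, 206]
wrist 36 [255.5 174.3] px/
[... 358 characters left out ...]
 125, 124, 121, 119, 116, 112, 107, 123, 181, 211, 206]
wrist 55 [255.6 134.6] px/10mm 21.36 edges -15.75 13.25 [108, 80, 85, 91, 95, 99, 104, 109, 113, 117, 119, 119, 119, 121, 122, 124, 124, 124, 123, 123, 124, 123, 122, 121, 120, 118, 116, 113, 108, 125, 181, 208, 202]
wrist 62 [255.6 119.7] px/10mm 21.48 edges -15.75 13.25 [99, 80, 82, 88, 92, 97, 101, 105, 111, 114, 117, 117, 117, 119, 120, 121, 121, 120, 118, 118, 118, 117, 115, 113, 111, 108, 106, 107, 99, 125, 188, 212, 206]
wrist 70 [255.6 102.7] px/10mm 21.59 edges 4.25 2.25 [97, 80, 82, 87, 92, 97, 101, 105, 110, 114, 116, 116, 117, 118, 120, 121, 119, 115, 121, 163, 177, 141, 132, 155, 161, 152, 145, 136, 126, 122, 130, 139, 141]
```

The shank is centred on the predicted axis with no droop and no yaw error. I'll insert it, raising it 1 mm first.

Request:
{"api": "drive_tool", "payload": {"offset": [[0,0,-0.025],[0.2,0,0],[0.25,0,0],[0.25,0,0],[0.2,0,0],[0.2,0,0],[0.2,0,0],[0.2,0,0],[0.15,0,0],[0,0,0]], "turn": [[0,0,0],[0,0,0],[0,0,0],[0,0,0],[0,0,0],[0,0,0],[0,0,0],[0,0,0],[0,0,0],[0,0,0]], "hand": [0.2,0.2,0.2,0.2,0.2,0.2,0.2,0.2,0.2,0.2]}}

```text
time_s: 20.5
position: [0.5845, -0.032, 0.1179]
tool_rot: [[-0.025, 1.0, -0.0], [1.0, 0.025, -0.0], [-0.0, -0.0, -1.0]]
ft_force: [-0.2, 0.2, -2.2]
grip_width: 0.0276
gripper_force: 79.2
```

Request:
{"api": "drive_tool", "payload": {"offset": [[0.1,0,0],[0.15,0,0],[0.15,0,0],[0.15,0,0],[0.15,0,0],[0.15,0,0],[0.15,0,0],[0.15,0,0],[0.15,0,0],[0,0,0]], "turn": [[0,0,0],[0,0,0],[0,0,0],[0,0,0],[0,0,0],[0,0,0],[0,0,0],[0,0,0],[0,0,0],[0,0,0]], "hand": [0.2,0.2,0.2,0.2,0.2,0.2,0.2,0.2,0.2,0.2]}}

```text
time_s: 21.75
position: [0.5832, 0.02, 0.1179]
tool_rot: [[-0.025, 1.0, 0.0], [1.0, 0.025, 0.0], [0.0, 0.0, -1.0]]
ft_force: [0.6, -0.6, -2.4]
grip_width: 0.0277
gripper_force: 79.2
```

Request:
{"api": "drive_tool", "payload": {"offset": [[0.12,0,0],[0.12,0,0],[0.12,0,0],[0.1,0,0],[0.08,0,0],[0.06,0,0],[0.04,0,0],[0,0,0],[0,0,0],[0,0,0]], "turn": [[0,0,0],[0,0,0],[0,0,0],[0,0,0],[0,0,0],[0,0,0],[0,0,0],[0,0,0],[0,0,0],[0,0,0]], "hand": [0.2,0.2,0.2,0.2,0.2,0.2,0.2,0.2,0.2,0.2]}}

```text
time_s: 23.0
position: [0.5826, 0.0451, 0.1179]
tool_rot: [[-0.025, 1.0, -0.0], [1.0, 0.025, 0.0], [0.0, -0.0, -1.0]]
ft_force: [0.3, 0.2, -2.2]
grip_width: 0.0272
gripper_force: 79.2
```

Creep forward until the shoulder touches.

Request:
{"api": "drive_tool", "payload": {"offset": [[0.03,0,0],[0.03,0,0],[0.03,0,0],[0.02,0,0],[0,0,0],[0,0,0],[0,0,0],[0,0,0],[0,0,0],[0,0,0]], "turn": [[0,0,0],[0,0,0],[0,0,0],[0,0,0],[0,0,0],[0,0,0],[0,0,0],[0,0,0],[0,0,0],[0,0,0]], "hand": [0.2,0.2,0.2,0.2,0.2,0.2,0.2,0.2,0.2,0.2]}}

```text
time_s: 24.25
position: [0.5825, 0.049, 0.1179]
tool_rot: [[-0.025, 1.0, -0.0], [1.0, 0.025, -0.001], [-0.001, -0.0, -1.0]]
ft_force: [-1.3, -6.1, -2.3]
grip_width: 0.0273
gripper_force: 79.2
```

Contact reads 6 N, within 1.5 mm of the predicted home position. I'll lower it slightly onto the holes, release and go up.

Request:
{"api": "drive_tool", "payload": {"offset": [[0,0,0.02],[0,0,0.01],[0,0,0],[0,0,0],[0,0,0],[0,0,0],[0,0,0],[0,0,0],[0,0,0],[0,0,0]], "turn": [[0,0,0],[0,0,0],[0,0,0],[0,0,0],[0,0,0],[0,0,0],[0,0,0],[0,0,0],[0,0,0],[0,0,0]], "hand": [0.2,0.2,0.2,0.4,0.5,0.6,0.7,0.8,0.8,0.8]}}

```text
time_s: 25.5
position: [0.5825, 0.0495, 0.1167]
tool_rot: [[-0.025, 1.0, 0.0], [1.0, 0.025, 0.0], [0.0, 0.0, -1.0]]
ft_force: [-0.5, 1.1, -0.0]
grip_width: 0.0686
gripper_force: 0.0
```

Request:
{"api": "drive_tool", "payload": {"offset": [[0,0,-0.2],[0,0,-0.5],[0,0,-0.7],[0,0,-0.7],[0,0,-0.5],[-0.6,0,0],[-0.6,0,0],[-0.6,0,0],[0,0,0],[0,0,0]], "turn": [[0,0,0],[0,0,0],[0,0,0],[0,0,0],[0,0,0],[0,0,0],[0,0,0],[0,0,0],[0,0,0],[0,0,0]], "hand": [0.8,0.8,0.8,0.8,0.8,0.8,0.8,0.8,0.8,0.8]}}

```text
time_s: 26.75
position: [0.5842, -0.0219, 0.221]
tool_rot: [[-0.025, 1.0, 0.0], [1.0, 0.025, 0.0], [0.0, 0.0, -1.0]]
ft_force: [-0.2, -0.2, -0.2]
grip_width: 0.068
gripper_force: 0.0
```

Run:
```python
from h import *
s=observe();i=camera_info('wrist');im=get_image('wrist')
print(s['position'],s['time_s'],s['ft_force'])
a=np.radians(1.4);R=np.array([[np.cos(a),-np.sin(a)],[np.sin(a),np.cos(a)]])
for x,y,z in[(-15,-55,120),(15,-55,120),(-42,-55,136),(42,-55,136),(0,71,120)]:
    u=proj(i,np.r_[R@[x/1e3,y/1e3]+[.5807,.1335],z/1e3],True);cv2.circle(im,tuple(int(round(t)) for t in u),1,(0,255,0),-1)
cv2.imwrite('pics/w6.png',cv2.resize(im[0:300,56:456],(800,600),interpolation=cv2.INTER_CUBIC))
```

```text
[ 0.58419499 -0.02187041  0.22103948] 26.75 [-0.23252447 -0.19654162 -0.20655403]
```

View pics/w6.png

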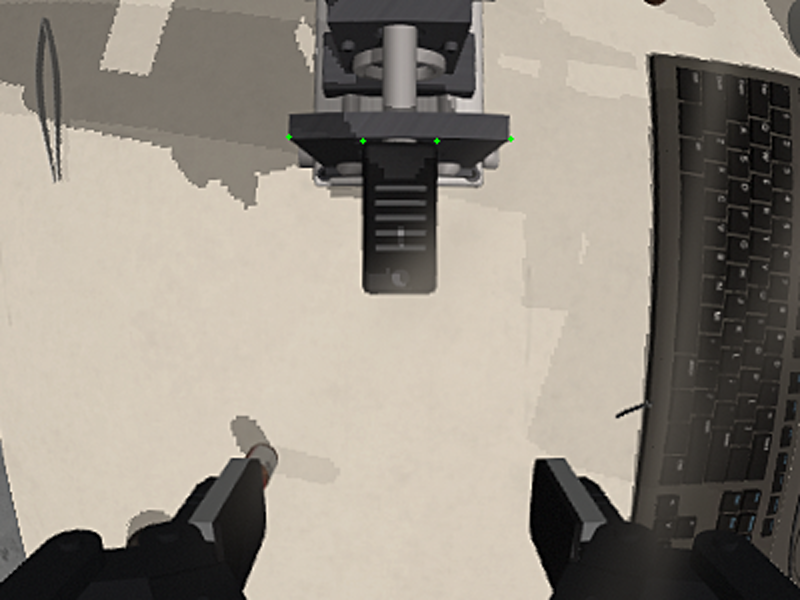

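The handle's shoulder (363..437,142) sits flush on the end plate, and the shank passes through the lens plate's eye. I'll hand it in.

```bash
python3 -c "
from rig import env
print(env.close_job())"
```

```text
the job is handed in; nothing more can be done
None
```

The job is handed in at about 27 s of the 64 s allowed: the lens plate sits on the lower rods near midway, the rod is through its eye with the handle home against the end plate, both are released, and no bystander was touched as far as I could see; no verdict came back.

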